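# Seat a mounted lino block in a registration jig

## Task

Lift the long lino block off the table, lay it flat on the jig's board with one end in the wide mouth between the wooden rails, and let go. Then push it from behind until it is fully home, straight between the rails and against the stop, and press it there gently for a moment, with about 10 newtons and never over 20, before drawing straight back so that it stays touching the stop. Leave everything else where it is.

Things in the scene. Friction and masses are not known exactly. Their poses are not given: they have to be found in the camera images.
- block_center (a point): centre (half-way up) of the long lino block: plywood with a grey lino face on top, 96 mm long (its x axis), 60 mm wide (y), 24 mm high (z up), about 160 g (hidden 0.7 to 1.4 times). It lies on the table, lino up; either end may go in first. It is grasped across its 60 mm width.
- square_center (a point): centre of the other lino block, which is square, 62 x 62 x 24 mm, and is to be left alone. The two blocks may have changed places.
- jig: registration jig fixed to the table. Origin: on the table, midway between the rails where funnel becomes nest. x: push direction, mouth to stop; y: left of it; z up. Plywood board 8 mm thick, x = -170 to +140 mm, 170 mm wide. On it two wooden rails 12 mm thick, 26 mm high; between them, from x = 0 to +85 mm, a parallel nest 62.4 mm wide (1.2 mm spare each side of the block)
- mouth (a point): centre of the funnel's mouth, on the board's top, 55 mm before the jig's origin (axes as the jig's). Here the rails' inner faces are 110 mm apart; from here they converge in straight lines to the nest. The board before the mouth is clear, with room for open fingers beside the block; with the block home its rear end is near the funnel's narrow end, where only shut fingers fit behind it
- stop: fixed base plate of the stop, at the nest's far end, 113 mm past the jig's origin (axes as the jig's). It carries a steel bar with a thumbscrew and, towards the block, a black rubber face 44 mm wide, 18 mm high, giving 1 mm per 5 N. The bar is clamped with its face 70 to 112 mm past the jig's origin: where is not measured, only felt or seen. Lifting while still pressing drags the block off it
- ink_tin_top (a point): top centre of a closed grey ink tin, 96 mm across, 85 mm high; leave it alone
- brayer_grip (a point): middle of the handle of a rubber ink roller (handle 100 mm long, roller 90 mm wide, 34 mm high); leave it alone
There are look-alikes about, which are no part of the job. What is shaped like the part that bears block_center but green or orange is not meant.

How it is judged:
By the outcome, as a careful person would: the job done as asked, in the order asked, and still so for the second after the job is handed in, with the robot touching nothing.
It also fails if it takes over 69 s, if anything falls off the work surface, if the arm or the gripper's body presses on something with over 40 N, if the wrist force passes 120 N, or if a joint passes its speed limit or range.

## Robot

A 6-joint arm with a two-finger parallel gripper is mounted at the origin on the work surface. World frame = base frame: x ahead of the robot, y to its left, z up, the work surface at z = 0. Lengths are in m, angles in rad, forces in N, time in s.
With the tool pointing down it reaches from about 0.25 to 0.775 m from the base axis. Payload 4 kg.
Tool frame: the origin (TCP) lies midway between the tips of the shut fingers; the grasp point (between the pads) lies 19 mm behind it (robot.pinch_z is the distance from the TCP to the grasp point, in m); x points along the fingers, y is the direction in which the jaws open and shut, and the axes are right-handed (so a half turn about x gives the same grasp; the last joint's range is limited). The gripper opens to 94 mm and grips with 3 to 60 N. Pads are 16 mm wide; open, the fingers measure 119 mm over their backs; the gripper's body (75 mm by 177 mm) begins 78 mm behind the grasp point.
Start: joints at [1.064, 0.087, 1.371, -0, 1.684, -0.103], TCP at [0.216, 0.506, 0.206] pointing down, gripper open.
Joint ranges: [-3.1, 3.1], [-0.76, 2.03], [0.27, 2.55], [-1.08, 4.22], [0.17, 2.65], [-2.57, 2.57]. Speed limits (rad/s): [2.79, 2.79, 3.14, 3.14, 3.14, 3.14].

## Interface

Orientations are given as [roll, pitch, yaw] about the fixed x, y, z axes, in that order (R = Rz(yaw) Ry(pitch) Rx(roll)).
In Python, from bench import robot, imaging gives the robot as it stands. The module is installed in compiled form; this text tells all that it offers.
- The arm moves only by the tool drive_tool, never from a script. Its argument "commands" is a list that holds one entry, the list of rows, each a list of 4 numbers: the shift along the tool's x, y, z as a fraction of full scale, then the turn about the tool's x as a fraction of full scale. A call has 1 to 20 rows; each row shifts and turns the commanded pose from where the row before left it, along the tool's axes as they then stand; what a row does not reach is not made up. Full scale, the value 1, is 0.25 m for a shift and 360 degrees for a turn. A row lasts 1/10 s, in which the tool goes at most 50 mm and 8.59 degrees, less where a joint would pass 70% of its speed; a pose out of reach is approached as far as the arm can. A call with a number of a shift or a turn outside -1 to 1 is refused whole. A call with a gripper value outside its range is refused whole. "grip" is the opening, from 0 (shut) to 1 (fully open), set as the call begins (left out, the last holds). The fingers move at their own pace and stop on an object; the grip force is fixed at half the most. Time passes only in rows, so rows that do not move let the fingers close. It gives the time, the measured TCP pose, the force and the opening at its end, in the units of the state.
- robot.get_obs(): the state, without advancing time (a new reading comes with each control period).
- imaging.snapshot(name): name is "scene" or "top" or "wrist"; returns a dict with "pixels" (480x640x3 uint8, red, green, blue), "z_map" (480x640 float32, m along the optical axis (not along the pixel's ray), 0 where there is no reading), "mtx" (3x3 intrinsics, pixels), "extrinsics" (4x4, takes a point from world to camera coordinates). Camera axes: x right, y up, looking along -z (the intrinsics and any distortion apply to the point x, -y, -z); pixel columns grow to the right and rows downward; lengths in m; the calibration is good to about 2 mm. A picture is of the moment at which its call begins.
- robot.close_job(): hands the job in, once; it reports no verdict.
The state is a dict: "time": time; "joint_positions": joint angles; "qvel": joint speeds; "joint_torque": joint torques, N m; "tool_pos": TCP position; "ee_rot": TCP orientation; "wrist_force": force on the tool from outside, world axes, zero at the start; "wrist_torque": the same for the moment, N m; "width": finger opening in m.
Only numpy, scipy, OpenCV 4.12 (cv2) and the standard library are available. Lean on these libraries where they do the work, as an engineer would, in place of code of your own. Each camera call takes 0.05 s, during which the arm holds its last target.

## Working session

There is one attempt and no reset: what is moved stays moved. The work goes in short steps, Python scripts to look and compute and a tool call to move; the robot and the scene stay as the last step left them, time stands still between calls to the robot, and variables do not carry over. Pictures are saved under pics/ and viewed, and the job is handed in when it is done.

Besides the shell and the picture viewer there is one more tool, called by a JSON object that holds its "method" and its "body", one argument or row to a line. drive_tool: Moves the arm, as the interface text tells. Shift numbers are shares of 0.25 m and turn numbers shares of 360 degrees, none past 1 either way. Its arguments: {"type":"object","properties":{"commands":{"type":"array","items":{"type":"array","items":{"type":"array","items":{"type":"number","minimum":-1,"maximum":1}}}},"grip":{"type":"number"}},"required":["commands"]}

```bash
mkdir -p pics; ls
cat > h.py <<'E'
import numpy as np, cv2
from bench import robot, imaging
def snap(name,fn=None):
    s=imaging.snapshot(name)
    if fn: cv2.imwrite('pics/'+fn,cv2.cvtColor(s['pixels'],cv2.COLOR_RGB2BGR))
    return s
def cloud(s):
    z=s['z_map'];K=s['mtx'];T=np.linalg.inv(s['extrinsics'])
    v,u=np.mgrid[0:z.shape[0],0:z.shape[1]]
    X=(u-K[0,2])/K[0,0]*z;Y=(v-K[1,2])/K[1,1]*z
    P=np.stack([X,-Y,-z,np.ones_like(z)],-1)@T.T
    return P[...,:3]
def ray(s,uv,h):
    K=s['mtx'];T=np.linalg.inv(s['extrinsics']);uv=np.atleast_2d(uv).astype(float)
    d=np.stack([(uv[:,0]-K[0,2])/K[0,0],-(uv[:,1]-K[1,2])/K[1,1],-np.ones(len(uv))],-1)@T[:3,:3].T
    o=T[:3,3]
    return o+d*((h-o[2])/d[:,2])[:,None]
E
python3 - <<'E'
from h import *
print(robot.get_obs())
for n in ['scene','top','wrist']:
    s=snap(n,n+'0.png'); np.savez('pics/'+n+'0.npz',**s); print(n,s['mtx'],s['extrinsics'])
E
```

```text
pics
{'time': 0.0, 'joint_positions': array([ 1.06388146e+00,  8.79706635e-02,  1.37222923e+00, -3.32312330e-05,
        1.68354663e+00, -1.03107808e-01]), 'qvel': array([-0.00109513,  0.00063416, -0.00144448,  0.00125078, -0.00123872,
        0.00094945]), 'joint_torque': array([ 3.41645227e-04, -3.40194833e+01, -3.02418745e+01,  7.19359796e-02,
        3.31833679e-02, -1.61422536e-04]), 'tool_pos': array([0.21586987, 0.50529513, 0.20430828]), 'ee_rot': array([-1.658571  ,  1.5686422 , -2.06238176]), 'wrist_force': array([-1.03397137,  0.08790499, -0.54096098]), 'wrist_torque': array([0.00331005, 0.02862172, 0.01515086]), 'width': 0.09393170402465148}
scene [[477.5293168    0.         312.21780619]
 [  0.         477.5293168  238.9681523 ]
 [  0.           0.           1.        ]] [[-2.48140832e-01  9.68723873e-01 -4.30030365e-04 -1.38161318e-02]
 [-6.00513459e-01 -1.53474533e-01  7.84747828e-01  2.29737881e-01]
 [ 7.60137957e-01  1.94986218e-01  6.19815022e-01 -1.40157484e+00]
 [ 0.00000000e+00  0.00000000e+00  0.00000000e+00  1.00000000e+00]]
top [[470.14854956   0.         318.95498589]
 [  0.         470.14854956 237.05979378]
 [  0.           0.           1.        ]] [[ 1.03379588e-03 -9.99757581e-01  2.19934169e-02  1.34303922e-01]
 [ 9.87513084e-01  4.48534669e-03  1.57473139e-01 -4.87981815e-01]
 [-1.57533613e-01  2.15559919e-02  9.87278330e-01 -1.03699762e+00]
 [ 0.00000000e+00  0.00000000e+00  0.00000000e+00  1.00000000e+00]]
wrist [[369.00494927   0.         316.92641012]
 [  0.         369.00494927 236.74971305]
 [  0.           0.           1.        ]] [[ 3.92282580e-01  9.19844633e-01 -4.77259889e-04 -5.50577905e-01]
 [-8.90344925e-01  3.79571505e-01 -2.51418748e-01  2.65387886e-02]
 [-2.31085032e-01  9.90521209e-02  9.67878291e-01 -3.89730593e-01]
 [ 0.00000000e+00  0.00000000e+00  0.00000000e+00  1.00000000e+00]]
```

View pics/top0.png

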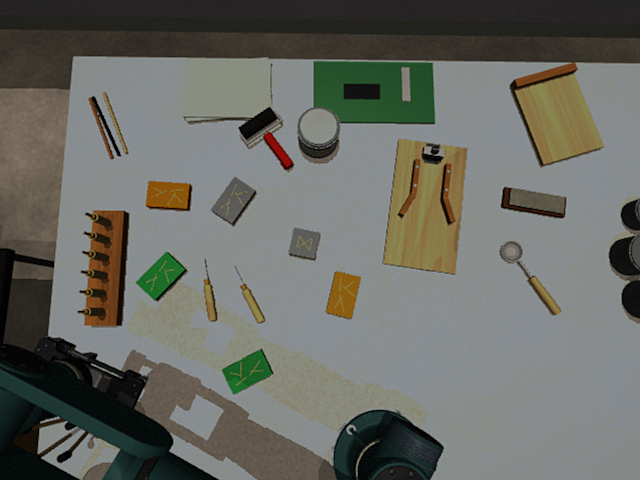

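View pics/scene0.png

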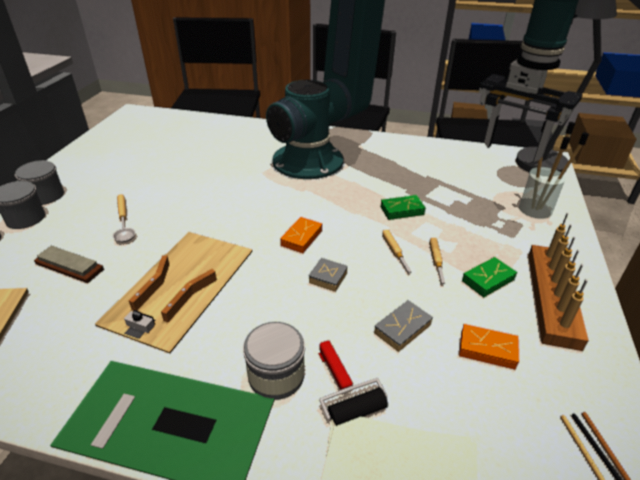

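View pics/wrist0.png

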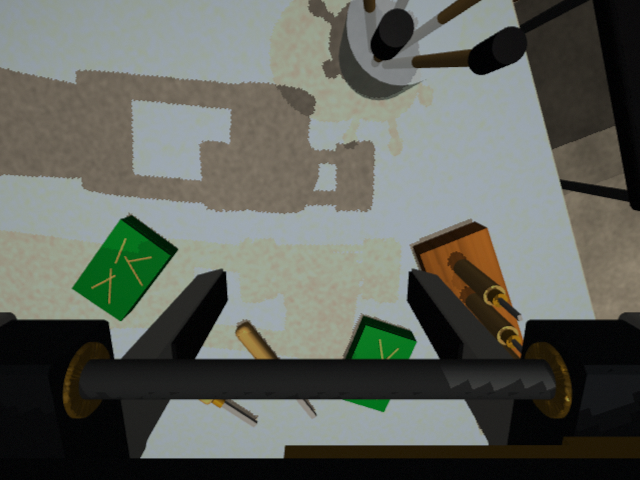

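Top view: the long grey block is near (234,200), the square one near (305,243), and the jig is at about (425,205), with its stop at (432,152) and its mouth facing the robot. Next I'll measure these.

Run:
```python
from h import *
for n in ['top','scene']:
    s=dict(np.load(f'pics/{n}0.npz')); P=cloud(s); im=s['pixels']; hsv=cv2.cvtColor(im,cv2.COLOR_RGB2HSV)
    z=P[...,2]
    print(n,'table z',np.median(z[(abs(z)<.02)]))
    # grey low-sat top at 24mm
    m=((hsv[...,1]<45)&(hsv[...,2]>60)&(hsv[...,2]<150)&(z>.014)&(z<.034)&(s['z_map']>0)).astype(np.uint8)
    N,l,st,c=cv2.connectedComponentsWithStats(cv2.morphologyEx(m,cv2.MORPH_CLOSE,np.ones((5,5))))
    for i in range(1,N):
        if st[i,4]<250: continue
        v,u=np.nonzero(l==i); W=ray(s,np.c_[u,v],.024)[:,:2]
        r=cv2.minAreaRect((W*1000).astype(np.float32)); print('grey',c[i].round(),st[i,4],'z',np.median(z[l==i]).round(4),r)
    # board height + rails
    m=((z>.028)&(z<.042)&(hsv[...,1]>60)).astype(np.uint8)
    N,l,st,c=cv2.connectedComponentsWithStats(m)
    for i in range(1,N):
        if st[i,4]<100: continue
        v,u=np.nonzero(l==i); print('z34',c[i].round(),st[i,4],np.median(P[l==i],0).round(3), hsv[l==i].mean(0))
s=dict(np.load('pics/top0.npz'))
im=cv2.cvtColor(s['pixels'],cv2.COLOR_RGB2BGR)
cv2.imwrite('pics/jigz.png',cv2.resize(im[130:280,375:475],None,fx=4,fy=4,interpolation=cv2.INTER_CUBIC))
```

```text
top table z 0.00026708658430696364
grey [225.  88.] 4968 z 0.0159 ((852.7147827148438, 359.8773193359375), (156.0439453125, 213.82077026367188), 2.4136319160461426)
grey [232. 200.] 1028 z 0.024 ((576.3427124023438, 337.793701171875), (59.746315002441406, 96.2879638671875), 56.53877258300781)
grey [303. 243.] 710 z 0.0238 ((474.90673828125, 171.1590118408203), (61.95071029663086, 62.586647033691406), 78.80113220214844)
z34 [545.  75.] 560 [ 0.892 -0.417  0.035] [ 13.06607143 198.99285714  98.92857143]
z34 [256. 122.] 165 [0.765 0.286 0.032] [ 67.1030303  109.13939394  10.78787879]
z34 [412. 188.] 310 [ 0.603 -0.085  0.034] [ 13.23225806 196.36451613 101.67741935]
z34 [447. 194.] 331 [ 0.59  -0.164  0.033] [ 12.58006042 196.86706949  94.10876133]
z34 [106. 269.] 2382 [0.414 0.612 0.03 ] [ 13.28337531 192.63853904 103.93157011]
z34 [369. 434.] 120 [0.061 0.028 0.035] [ 87.29166667 145.24166667  18.84166667]
z34 [352. 458.] 102 [0.014 0.065 0.035] [ 86.89215686 145.04901961  18.41176471]
scene table z 0.0012040169658538158
grey [421.   2.] 290 z 0.0242 ((-1996.480224609375, 158.72592163
[... 210 characters left out ...]
3. 322.] 1295 z 0.0244 ((580.8103637695312, 336.41357421875), (60.63166427612305, 97.63805389404297), 56.56254196166992)
z34 [281.  18.] 154 [-1.331 -0.487  0.035] [ 12.71428571 192.2012987   61.07792208]
z34 [166.  14.] 179 [-1.328 -1.15   0.035] [ 12.69832402 191.72067039  64.39106145]
z34 [307. 159.] 263 [0.058 0.014 0.035] [ 87.44486692 121.42585551  36.80228137]
z34 [554. 299.] 2117 [0.473 0.607 0.031] [ 13.53235711 186.44874823 145.16816249]
z34 [150. 280.] 411 [ 0.607 -0.164  0.034] [ 13.32360097 180.67396594 134.98053528]
z34 [186. 290.] 464 [ 0.61  -0.085  0.034] [ 13.63362069 180.85991379 137.12068966]
z34 [336. 363.] 224 [0.706 0.237 0.029] [  1.04910714 231.99107143 187.63392857]
```

View pics/jigz.png

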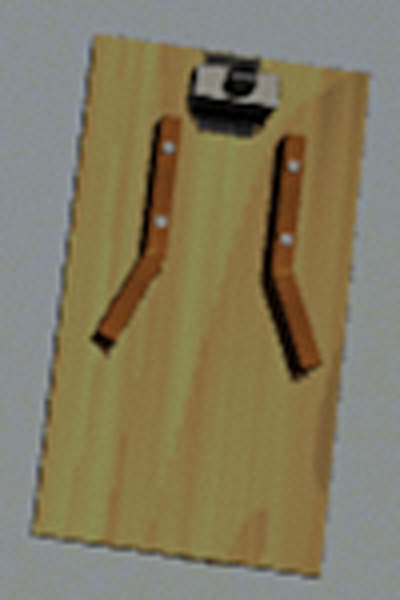

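Run:
```python
from h import *
for n,seed in [('top',(425,240)),('scene',(200,260))]:
    s=dict(np.load(f'pics/{n}0.npz')); P=cloud(s); im=s['pixels']; hsv=cv2.cvtColor(im,cv2.COLOR_RGB2HSV)
    z=P[...,2]
    m=((hsv[...,1]>70)&(hsv[...,0]>5)&(hsv[...,0]<35)&(P[...,0]>.35)&(P[...,0]<.76)&(P[...,1]<0)&(P[...,1]>-.26)).astype(np.uint8)
    N,l,st,c=cv2.connectedComponentsWithStats(m); i=l[seed[1],seed[0]]
    v,u=np.nonzero(l==i); W=ray(s,np.c_[u,v],.008)[:,:2]
    # exclude rails: convex hull of board is at corners
    mm=(l==i)&(abs(z-.008)<.008); v,u=np.nonzero(mm); W=ray(s,np.c_[u,v],.008)[:,:2]
    r=cv2.minAreaRect((W*1000).astype(np.float32)); print(n,'board',r)
    a=r[2]; 
    m=((z>.024)&(z<.044)&(hsv[...,0]<20)&(hsv[...,1]>150)&(P[...,0]>.45)&(P[...,0]<.72)&(P[...,1]<-.03)&(P[...,1]>-.24)).astype(np.uint8)
    N,l,st,c=cv2.connectedComponentsWithStats(m)
    for i in range(1,N):
        if st[i,4]<100: continue
        v,u=np.nonzero(l==i); W=ray(s,np.c_[u,v],.034)[:,:2]
        # fit nest section: far part x>0.60
        Q=W[W[:,0]>.62]; vx,vy,x0,y0=cv2.fitLine(Q.astype(np.float32),cv2.DIST_L2,0,.01,.01).ravel()
        print('rail',len(Q),np.degrees(np.arctan2(vy,vx)),x0,y0, W.min(0),W.max(0))
```

```text
top board ((571.607421875, -119.6407699584961), (169.77963256835938, 309.5655822753906), 81.79889678955078)
rail 117 -8.650515 0.64721453 -0.0916731 [ 0.5384075  -0.10084761] [ 0.6761325  -0.04998752]
rail 106 -8.832578 0.6418166 -0.16549796 [ 0.52247107 -0.17783885] [ 0.66448724 -0.14939455]
scene board ((575.9140014648438, -118.76930236816406), (171.7227020263672, 311.4659423828125), 81.73147583007812)
rail 190 -6.1043043 0.6472519 -0.16382521 [ 0.52677064 -0.17676285] [ 0.67508972 -0.14573283]
rail 227 -7.429748 0.65201235 -0.089568175 [ 0.54379961 -0.10243871] [ 0.68582668 -0.04494904]
```

```bash
cat >> h.py <<'E'
from scipy.spatial.transform import Rotation as Ro
def Rt():
    o=robot.get_obs(); return Ro.from_euler('xyz',o['ee_rot']).as_matrix(), np.array(o['tool_pos']), o
def rel(target,turn_deg=0):
    """tool-axes shift (fractions of .25 m) to world target, after a turn about tool x"""
    R,p,o=Rt(); R=R@Ro.from_euler('x',turn_deg,degrees=True).as_matrix()
    return ((np.array(target)-p)@R/.25).round(4)
E
python3 - <<'E'
from h import *
R,p,o=Rt(); print(R.round(4)); print('tool y yaw',np.degrees(np.arctan2(R[1,1],R[0,1])),p)
y=np.degrees(np.arctan2(R[1,1],R[0,1]))
for t in (56.5,-123.5,-8.2+90,-8.2-90):
    # turn about tool x (down): yaw decreases
    print(t,'turn',(y-t+180)%360-180)
d=(y-56.5+180)%360-180
if abs(d)>90: d=d-180*np.sign(d)
print(d,rel([.5785,.337,.2],d))
E
```

```text
[[-8.000e-04  3.929e-01  9.196e-01]
 [-1.500e-03  9.196e-01 -3.929e-01]
 [-1.000e+00 -1.700e-03 -1.000e-04]]
tool y yaw 66.86397023229594 [0.21592618 0.5053773  0.20457656]
56.5 turn 10.36397023229594
-123.5 turn -169.63602976770403
81.8 turn -14.936029767704042
-98.2 turn 165.06397023229596
10.36397023229594 [0.0182 0.2389 1.5811]
```

{"method": "drive_tool", "body": {
  "commands": [
    [[0,0,0,0.0144],[0,0,0,0.0144],[0.002,0.02,0.13,0],[0.002,0.024,0.16,0],[0.002,0.024,0.16,0],[0.002,0.024,0.16,0],[0.002,0.024,0.16,0],[0.002,0.024,0.16,0],[0.002,0.024,0.16,0],[0.002,0.024,0.16,0],[0,0.024,0.16,0],[0,0.024,0.16,0],[0,0,0,0],[0,0,0,0],[0,0,0,0]]
  ],
  "grip": 1
}}

```text
time: 1.65
tool_pos: [0.575, 0.3389, 0.2013]
ee_rot: [-2.753, 1.57, 2.946]
wrist_force: [-0.2, 0.0, 0.3]
width: 0.094
```

Run:
```python
from h import *
s=snap('wrist','w1.png'); np.savez('pics/w1.npz',**s)
P=cloud(s); im=s['pixels']; hsv=cv2.cvtColor(im,cv2.COLOR_RGB2HSV); z=P[...,2]
m=((hsv[...,1]<60)&(hsv[...,2]>50)&(hsv[...,2]<150)&(z>.016)&(z<.032)&(s['z_map']>0)).astype(np.uint8)
N,l,st,c=cv2.connectedComponentsWithStats(cv2.morphologyEx(m,cv2.MORPH_CLOSE,np.ones((5,5))))
for i in range(1,N):
    if st[i,4]<500: continue
    v,u=np.nonzero(l==i); W=ray(s,np.c_[u,v],.024)[:,:2]
    r=cv2.minAreaRect((W*1000).astype(np.float32)); print('grey',c[i].round(),st[i,4],np.median(z[l==i]).round(4),r)
R,p,o=Rt(); print(R.round(4),p,o['joint_positions'],o['time'])
```

```text
grey [316. 219.] 5713 0.0239 ((577.97607421875, 337.8434753417969), (59.86516189575195, 94.66754150390625), 56.5975227355957)
grey [120. 227.] 3801 0.0236 ((477.3885192871094, 171.51719665527344), (62.19318389892578, 61.79389953613281), 78.54842376708984)
[[-3.000e-04  5.507e-01  8.347e-01]
 [ 4.000e-04  8.347e-01 -5.507e-01]
 [-1.000e+00  2.000e-04 -5.000e-04]] [0.57484081 0.33921194 0.20170999] [ 4.47932404e-01  3.54070465e-01  1.05989937e+00  5.24442196e-04
  1.72770147e+00 -5.39580360e-01] 1.7
```

View pics/w1.png

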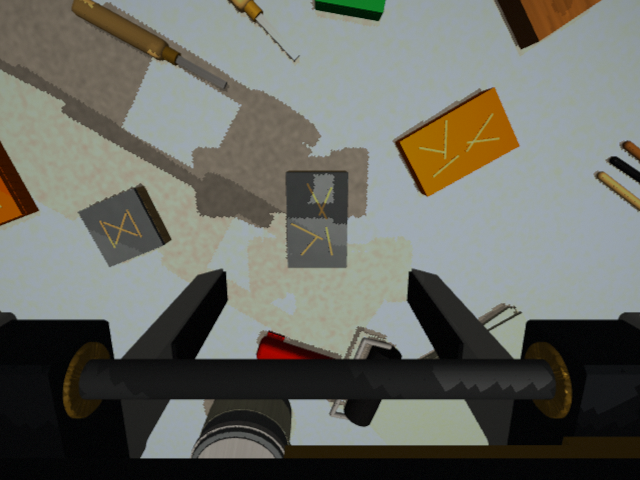

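The wrist view agrees: the long block is centred at (316,219) px, at world (578,338) mm, and lines up with the jaws. Now the grasp.

Run:
```python
from h import *
print(rel([.578,.3375,.005]))
```

```text
[0.7868 0.0011 0.0147]
```

{"method": "drive_tool", "body": {
  "commands": [
    [[0.1,0.001,0.0147,0],[0.15,0,0,0],[0.15,0,0,0],[0.15,0,0,0],[0.1,0,0,0],[0.08,0,0,0],[0.03,0,0,0],[0.015,0,0,0],[0,0,0,0],[0,0,0,0]]
  ]
}}

```text
time: 2.7
tool_pos: [0.58, 0.3372, 0.0096]
ee_rot: [1.066, 1.568, 0.482]
wrist_force: [0.3, -0.6, 0.7]
width: 0.094
```

{"method": "drive_tool", "body": {
  "commands": [
    [[0.016,-0.003,-0.006,0],[0,0,0,0],[0,0,0,0]]
  ]
}}

```text
time: 3.0
tool_pos: [0.5775, 0.3367, 0.004]
ee_rot: [1.149, 1.57, 0.565]
wrist_force: [0.2, -0.2, -0.0]
width: 0.094
```

{"method": "drive_tool", "body": {
  "commands": [
    [[0,0,0,0],[0,0,0,0],[0,0,0,0],[0,0,0,0],[0,0,0,0],[0,0,0,0],[0,0,0,0],[0,0,0,0]]
  ],
  "grip": 0
}}

```text
time: 3.8
tool_pos: [0.5776, 0.3367, 0.0038]
ee_rot: [1.277, 1.571, 0.692]
wrist_force: [-0.1, 0.6, 0.6]
width: 0.06
```

{"method": "drive_tool", "body": {
  "commands": [
    [[-0.04,0,0,0],[-0.1,0,0,0],[-0.15,0,0,0],[-0.15,0,0,0],[-0.1,0,0,0],[0,0,0,-0.0234],[0,0,0,-0.0234],[0,0,0,-0.0234],[0,0,0,0],[0,0,0,0]]
  ]
}}

```text
time: 4.8
tool_pos: [0.5773, 0.3366, 0.1387]
ee_rot: [-2.676, 1.57, -2.822]
wrist_force: [-0.1, 0.5, -2.0]
width: 0.0597
```

Run:
```python
from h import *
R,p,o=Rt(); print('yaw',np.degrees(np.arctan2(R[1,1],R[0,1])),p,o['width'],o['wrist_force'])
c,s_=np.cos(np.radians(-8.2)),np.sin(np.radians(-8.2))
O=np.array([.5885,-.1215])
for X in (-.083,-.2): 
  t=O+X*np.array([c,s_]); print(t,rel([*t,.14]))
```

```text
yaw 81.59340571725123 [0.57731882 0.33662114 0.13874006] 0.059746249485998354 [-0.10983212  0.48301137 -1.99920026]
[ 0.50634857 -0.1096618 ] [-0.0047 -1.8075 -0.0199]
[ 0.39054475 -0.09297421] [-0.0045 -1.8091 -0.4878]
```

{"method": "drive_tool", "body": {
  "commands": [
    [[0,-0.05,0,0],[0,-0.1,0,0],[0,-0.14,-0.002,0],[0,-0.15,-0.002,0],[0,-0.15,-0.002,0],[0,-0.15,-0.002,0],[0,-0.15,-0.002,0],[0,-0.15,-0.002,0],[0,-0.15,-0.002,0],[0,-0.15,-0.002,0],[0,-0.15,-0.002,0],[0,-0.15,-0.002,0],[0,-0.15,0,0],[0,-0.1,0,0],[0,-0.04,0,0],[0,-0.02,0,0],[0,0,0,0],[0,0,0,0],[0,0,0,0]]
  ]
}}

```text
time: 6.7
tool_pos: [0.5029, -0.1439, 0.1387]
ee_rot: [1.717, 1.57, 1.575]
wrist_force: [0.6, 0.4, -1.9]
width: 0.0593
```

Run:
```python
from h import *
R,p,o=Rt(); print('yaw',np.degrees(np.arctan2(R[1,1],R[0,1])),p,o['width'],o['wrist_force'],o['joint_positions'])
c,s_=np.cos(np.radians(-8.2)),np.sin(np.radians(-8.2))
O=np.array([.588,-.1217])
t=O-.083*np.array([c,s_]); print(t,rel([*t,.0135]))
snap('top','t2.png');snap('wrist','w2.png')
```

```text
yaw 81.85719624225551 [ 0.50293504 -0.14390919  0.13869595] 0.05929552500372795 [ 0.58533617  0.36706819 -1.93390899] [-3.87393479e-01  5.04369313e-02  1.54241520e+00  4.33263207e-04
  1.54891936e+00 -1.81608060e+00]
[ 0.50584857 -0.1098618 ] [ 0.5008  0.1362 -0.0077]
```

View pics/w2.png

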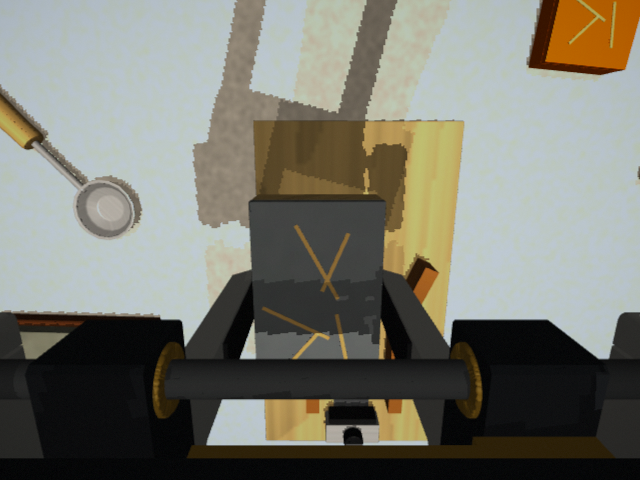

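View pics/t2.png

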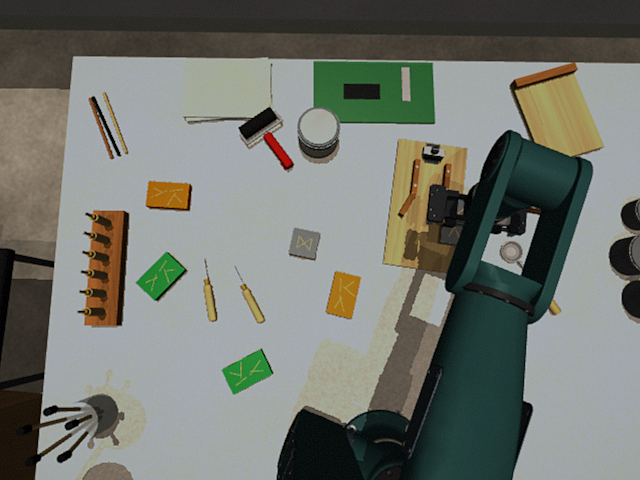

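Run:
```python
from h import *
s=snap('wrist'); 
W=ray(s,[(254,121),(463,121)],.008)[:,:2]; print(W); m=W.mean(0); d=W[0]-W[1]; print(np.degrees(np.arctan2(*d[::-1]))-90, np.linalg.norm(d)); a=np.radians(-8.2)
print('origin',m+.17*np.array([np.cos(a),np.sin(a)]))
```

```text
[[ 0.40917031 -0.18043996]
 [ 0.4328169  -0.01437897]]
-188.10426646251324 0.1677361390284533
origin [ 0.58925556 -0.12165638]
```

{"method": "drive_tool", "body": {
  "commands": [
    [[0,0.06,-0.004,0],[0,0.06,-0.004,0],[0,0.016,0,0],[0.08,0,0,0],[0.12,0,0,0],[0.12,0,0,0],[0.06,0,0,0],[0,0,0,0],[0,0,0,0]]
  ]
}}

```text
time: 7.75
tool_pos: [0.5059, -0.1108, 0.0441]
ee_rot: [-0.122, 1.57, -0.266]
wrist_force: [1.4, -0.4, -1.6]
width: 0.0598
```

{"method": "drive_tool", "body": {
  "commands": [
    [[0.05,0,0,0],[0.04,0,0,0],[0.016,0,0,0],[0.008,0,0,0],[0.004,0,0,0],[0,0,0,0],[0,0,0,0]]
  ]
}}

```text
time: 8.45
tool_pos: [0.506, -0.1112, 0.0146]
ee_rot: [-0.048, 1.57, -0.191]
wrist_force: [-0.4, 0.4, -1.5]
width: 0.0599
```

{"method": "drive_tool", "body": {
  "commands": [
    [[0.004,0,0,0],[0.004,0,0,0],[0.002,0,0,0],[0,0,0,0],[0,0,0,0]]
  ]
}}

```text
time: 8.95
tool_pos: [0.5056, -0.1111, 0.0117]
ee_rot: [1.616, 1.571, 1.473]
wrist_force: [0.6, -1.1, -2.3]
width: 0.0599
```

{"method": "drive_tool", "body": {
  "commands": [
    [[0.002,0,0,0],[0.002,0,0,0],[0,0,0,0],[0,0,0,0]]
  ]
}}

```text
time: 9.35
tool_pos: [0.5057, -0.1111, 0.0117]
ee_rot: [-0.051, 1.571, -0.194]
wrist_force: [-3.8, 0.6, 4.7]
width: 0.0602
```

Contact with the board, at 4.7 N. I'll open and then back off upward.

{"method": "drive_tool", "body": {
  "commands": [
    [[0,0,0,0],[0,0,0,0],[0,0,0,0],[0,0,0,0],[0,0,0,0],[0,0,0,0]]
  ],
  "grip": 1
}}

```text
time: 9.95
tool_pos: [0.5056, -0.1111, 0.0106]
ee_rot: [2.153, 1.571, 2.01]
wrist_force: [0.2, 0.3, -0.3]
width: 0.0937
```

{"method": "drive_tool", "body": {
  "commands": [
    [[-0.04,0,0,0],[-0.1,0,0,0],[-0.15,0,0,0],[-0.1,0,0,0],[0,0,-0.1,0],[0,0,-0.15,0],[0,0,-0.1,0],[0,0,0,0],[0,0,0,0]]
  ]
}}

```text
time: 10.85
tool_pos: [0.4198, -0.0988, 0.1092]
ee_rot: [-0.128, 1.568, -0.272]
wrist_force: [0.5, 0.6, -0.3]
width: 0.0943
```

Run:
```python
from h import *
R,p,o=Rt(); print('yaw',np.degrees(np.arctan2(R[1,1],R[0,1])),p,o['time'],o['joint_positions'])
s=snap('wrist','w3.png');np.savez('pics/w3.npz',**s); s=snap('scene','s3.png');np.savez('pics/s3.npz',**s); s=snap('top','t3.png');np.savez('pics/t3.npz',**s)
```

```text
yaw 81.75407861681568 [ 0.41976723 -0.09881979  0.10922515] 10.85 [-3.63041810e-01 -1.44238862e-01  1.78842980e+00  2.53674069e-04
  1.49463901e+00 -1.78993910e+00]
```

View pics/w3.png

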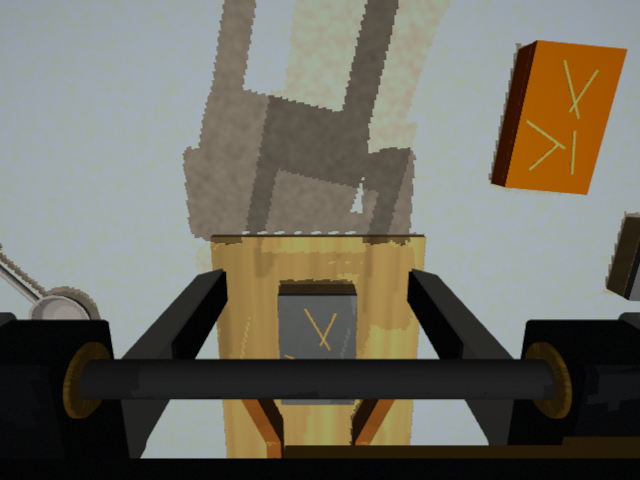

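View pics/s3.png

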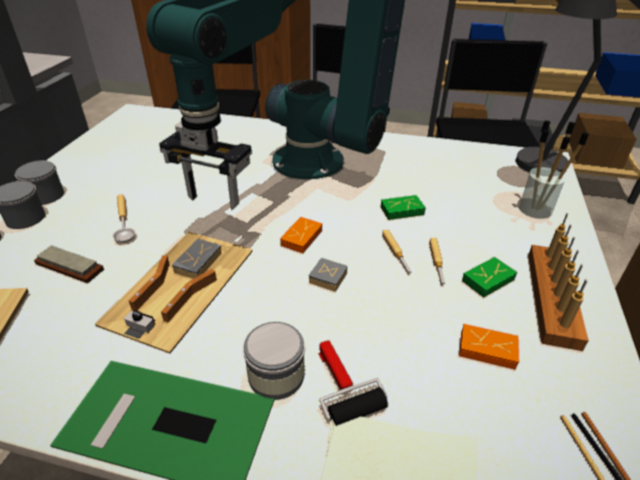

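The block lies flat with its front in the mouth, centred on the board: its rear edge is at (317,295) px and the board's mid-line at column 318. I'll shut the fingers and go down behind it.

{"method": "drive_tool", "body": {
  "commands": [
    [[0,0,0,0],[0.05,0,0,0],[0.1,0,0,0],[0.1,0,0,0],[0.05,0,0,0],[0,0,0,0],[0,0,0,0],[0,0,0,0],[0,0,0,0]]
  ],
  "grip": 0
}}

```text
time: 11.9
tool_pos: [0.4201, -0.099, 0.0345]
ee_rot: [-0.205, 1.568, -0.348]
wrist_force: [-0.4, 0.0, 0.1]
width: 0.0255
```

```bash
cat >> h.py <<'E'
def jig():
    R,p,o=Rt(); a=np.radians(-8.15); O=np.array([.589,-.1217]); d=p[:2]-O; f=o['wrist_force']
    c,s=np.cos(a),np.sin(a)
    print('t',round(o['time'],2),'jig xy',((np.array([c*d[0]+s*d[1],-s*d[0]+c*d[1]]))*1000).round(1),'z',p[2].round(4),'Fjig',[round(c*f[0]+s*f[1],2),round(-s*f[0]+c*f[1],2),round(f[2],2)],'jaw yaw',np.degrees(np.arctan2(R[1,1],R[0,1])).round(2),'w',o['width'])
    return R,p
E
python3 - <<'E'
from h import *
jig()
# block pose from w3
s=dict(np.load('pics/w3.npz')); P=cloud(s); im=s['pixels']; hsv=cv2.cvtColor(im,cv2.COLOR_RGB2HSV); z=P[...,2]
m=((hsv[...,1]<60)&(z>.026)&(z<.038)&(s['z_map']>0)).astype(np.uint8)
N,l,st,c=cv2.connectedComponentsWithStats(m)
for i in range(1,N):
    if st[i,4]<500: continue
    v,u=np.nonzero(l==i); W=ray(s,np.c_[u,v],.032)[:,:2]; print(c[i].round(),cv2.minAreaRect((W*1000).astype(np.float32)))
print(rel([.42,-.0988,.015]))
E
```

```text
t 11.9 jig xy [-170.4   -1.5] z 0.0345 Fjig [np.float64(-0.41), np.float64(-0.02), np.float64(0.14)] jaw yaw 81.77 w 0.025470456222749734
[317. 325.] ((484.77911376953125, -106.90609741210938), (59.22080993652344, 55.0380973815918), 81.76740264892578)
[ 0.078   0.0007 -0.0006]
```

{"method": "drive_tool", "body": {
  "commands": [
    [[0.04,0.002,0,0],[0.03,0,0,0],[0.008,0,0,0],[0,0,0,0],[0,0,0,0],[0,0,0,0]]
  ],
  "grip": 0
}}

```text
time: 12.5
tool_pos: [0.4194, -0.0982, 0.0139]
ee_rot: [0.026, 1.57, -0.118]
wrist_force: [-0.4, -0.3, 0.1]
width: 0.0006
```

Run:
```python
from h import *
R,p=jig(); print(R.round(4))
snap('wrist','w4.png')
```

```text
t 12.5 jig xy [-171.3   -0.8] z 0.0139 Fjig [np.float64(-0.38), np.float64(-0.35), np.float64(0.12)] jaw yaw 81.77 w 0.0006040145958909409
[[ 5.000e-04  1.432e-01  9.897e-01]
 [-1.000e-04  9.897e-01 -1.432e-01]
 [-1.000e+00  0.000e+00  5.000e-04]]
```

Run:
```python
from h import *
s=dict(np.load('pics/top0.npz')); a=np.radians(-8.15)
for h in (.008,.026,.034,.04):
  W=ray(s,[(375+225/4,130+132/4),(375+232/4,130+95/4)],h)[:,:2]+[.0015,0]; d=W-[.589,-.1217]; print(h,(d@np.array([[np.cos(a)],[np.sin(a)]])*1000).ravel())
```

```text
0.008 [ 88.84091548 112.7176638 ]
0.026 [ 82.31611701 105.79846021]
0.034 [ 79.41620657 102.72325862]
0.04 [ 77.24127375 100.41685742]
```

{"method": "drive_tool", "body": {
  "commands": [
    [[0,0,0.04,0],[0,0,0.04,0],[0,0,0.024,0],[0,0,0.012,0],[0,0,0.012,0],[0,0,0.012,0],[0,0,0.012,0],[0,0,0.012,0],[0,0,0.012,0],[0,0,0,0]]
  ]
}}

```text
time: 13.55
tool_pos: [0.4634, -0.1045, 0.0137]
ee_rot: [0.056, 1.57, -0.088]
wrist_force: [0.1, 0.5, -0.9]
width: 0.0006
```

Run:
```python
from h import *
jig()
```

```text
t 13.55 jig xy [-126.8   -0.8] z 0.0137 Fjig [np.float64(-0.01), np.float64(0.51), np.float64(-0.88)] jaw yaw 81.77 w 0.0006043810394275453
```

{"method": "drive_tool", "body": {
  "commands": [
    [[0,0,0.012,0],[0,0,0.012,0],[0,0,0.012,0],[0,0,0.012,0],[0,0,0.012,0],[0,0,0.012,0],[0,0,0.012,0],[0,0,0.012,0],[0,0,0.012,0],[0,0,0.012,0],[0,0,0.012,0],[0,0,0.012,0]]
  ]
}}

```text
time: 14.75
tool_pos: [0.4985, -0.1095, 0.0137]
ee_rot: [2.006, 1.571, 1.862]
wrist_force: [-1.9, 0.5, 1.0]
width: 0.0003
```

Run:
```python
from h import *
jig(); snap('wrist','w5.png'); s=snap('scene'); im=cv2.cvtColor(s['pixels'],cv2.COLOR_RGB2BGR)
cv2.imwrite('pics/s5.png',cv2.resize(im[180:370,80:280],None,fx=3,fy=3,interpolation=cv2.INTER_CUBIC))
```

```text
t 14.75 jig xy [-91.3  -0.8] z 0.0137 Fjig [np.float64(-1.94), np.float64(0.24), np.float64(0.96)] jaw yaw 81.77 w 0.00034061973610273824
```

View pics/s5.png

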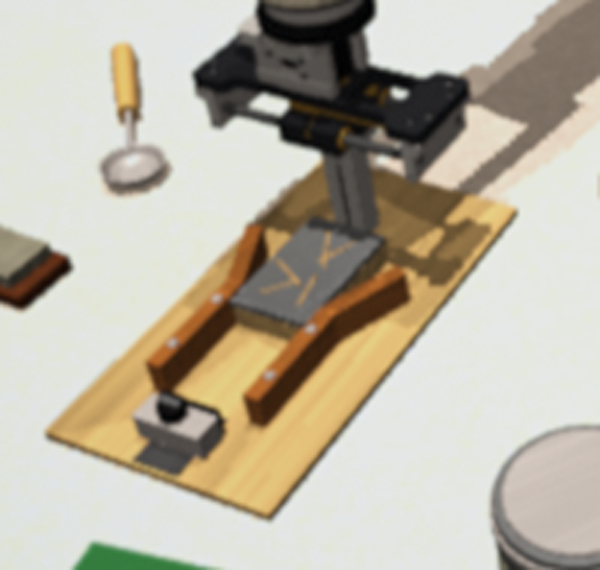

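View pics/w5.png

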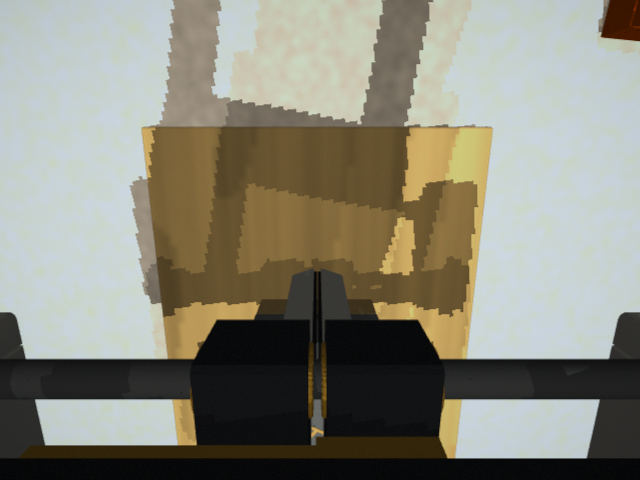

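{"method": "drive_tool", "body": {
  "commands": [
    [[0,0,0.008,0],[0,0,0.008,0],[0,0,0.008,0],[0,0,0.008,0],[0,0,0.008,0]]
  ]
}}

```text
time: 15.35
tool_pos: [0.5083, -0.111, 0.0137]
ee_rot: [2.403, 1.571, 2.259]
wrist_force: [-2.4, 1.4, 2.4]
width: 0.0004
```

{"method": "drive_tool", "body": {
  "commands": [
    [[0,0,0.008,0],[0,0,0.008,0],[0,0,0.008,0],[0,0,0.008,0],[0,0,0.008,0],[0,0,0.008,0]]
  ]
}}

```text
time: 15.95
tool_pos: [0.5202, -0.1127, 0.0137]
ee_rot: [1.929, 1.571, 1.786]
wrist_force: [-3.0, 0.9, 2.0]
width: 0.0005
```

Run:
```python
from h import *
jig()
```

```text
t 15.95 jig xy [-69.4  -0.8] z 0.0137 Fjig [np.float64(-3.14), np.float64(0.45), np.float64(1.99)] jaw yaw 81.77 w 0.00048018437954919674
```

{"method": "drive_tool", "body": {
  "commands": [
    [[0,0,0.008,0],[0,0,0.008,0],[0,0,0.008,0],[0,0,0.008,0],[0,0,0.008,0],[0,0,0.008,0],[0,0,0.008,0],[0,0,0.008,0]]
  ]
}}

```text
time: 16.75
tool_pos: [0.5361, -0.115, 0.0137]
ee_rot: [0.984, 1.571, 0.841]
wrist_force: [-1.9, 0.6, 2.3]
width: 0.0004
```

{"method": "drive_tool", "body": {
  "commands": [
    [[0,0,0.008,0],[0,0,0.008,0],[0,0,0.008,0],[0,0,0.008,0],[0,0,0.008,0],[0,0,0.008,0],[0,0,0.004,0],[0,0,0.004,0]]
  ]
}}

```text
time: 17.55
tool_pos: [0.5498, -0.117, 0.0137]
ee_rot: [2.698, 1.571, 2.554]
wrist_force: [-3.4, 0.5, 2.5]
width: 0.0007
```

Run:
```python
from h import *
jig(); s=snap('scene'); im=cv2.cvtColor(s['pixels'],cv2.COLOR_RGB2BGR)
cv2.imwrite('pics/s6.png',cv2.resize(im[180:370,80:280],None,fx=3,fy=3,interpolation=cv2.INTER_CUBIC))
```

```text
t 17.55 jig xy [-39.5  -0.9] z 0.0137 Fjig [np.float64(-3.39), np.float64(0.05), np.float64(2.47)] jaw yaw 81.77 w 0.000746756830414553
```

View pics/s6.png

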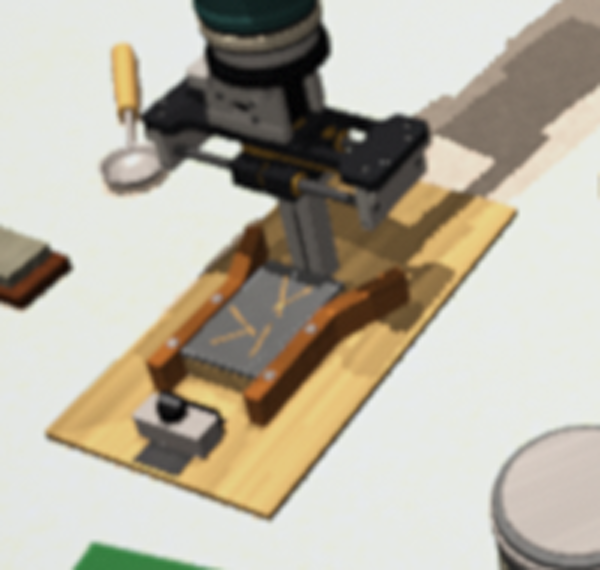

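{"method": "drive_tool", "body": {
  "commands": [
    [[0,0,0.004,0],[0,0,0.004,0],[0,0,0.004,0],[0,0,0.004,0],[0,0,0.004,0],[0,0,0.004,0],[0,0,0.004,0],[0,0,0.004,0],[0,0,0.004,0],[0,0,0.004,0]]
  ]
}}

```text
time: 18.6
tool_pos: [0.5598, -0.1184, 0.0137]
ee_rot: [0.814, 1.571, 0.671]
wrist_force: [-3.1, 0.3, 1.5]
width: 0.0007
```

{"method": "drive_tool", "body": {
  "commands": [
    [[0,0,0.004,0],[0,0,0.004,0],[0,0,0.004,0]]
  ]
}}

```text
time: 18.9
tool_pos: [0.5627, -0.1189, 0.0137]
ee_rot: [0.831, 1.571, 0.687]
wrist_force: [-2.2, 0.2, 1.5]
width: 0.0006
```

{"method": "drive_tool", "body": {
  "commands": [
    [[0,0,0.004,0],[0,0,0.004,0],[0,0,0.002,0]]
  ]
}}

```text
time: 19.2
tool_pos: [0.5652, -0.1192, 0.0137]
ee_rot: [0.664, 1.571, 0.52]
wrist_force: [-2.0, -0.2, 1.2]
width: 0.0004
```

{"method": "drive_tool", "body": {
  "commands": [
    [[0,0,0.004,0],[0,0,0.004,0],[0,0,0,0]]
  ]
}}

```text
time: 19.5
tool_pos: [0.5674, -0.1195, 0.0137]
ee_rot: [0.185, 1.57, 0.042]
wrist_force: [-0.2, -0.6, 0.7]
width: 0.0004
```

{"method": "drive_tool", "body": {
  "commands": [
    [[0,0,0.004,0],[0,0,0.002,0],[0,0,0,0]]
  ]
}}

```text
time: 19.8
tool_pos: [0.5687, -0.1197, 0.0137]
ee_rot: [0.312, 1.571, 0.169]
wrist_force: [-1.9, 0.1, 0.2]
width: 0.0005
```

{"method": "drive_tool", "body": {
  "commands": [
    [[0,0,0.004,0],[0,0,0.002,0],[0,0,0,0]]
  ]
}}

```text
time: 20.1
tool_pos: [0.5702, -0.1199, 0.0137]
ee_rot: [0.288, 1.571, 0.145]
wrist_force: [-1.7, -0.2, 0.4]
width: 0.0001
```

{"method": "drive_tool", "body": {
  "commands": [
    [[0,0,0.004,0],[0,0,0.002,0],[0,0,0,0]]
  ]
}}

```text
time: 20.4
tool_pos: [0.5717, -0.1202, 0.0137]
ee_rot: [0.364, 1.571, 0.22]
wrist_force: [-1.5, 0.4, 0.2]
width: 0.0004
```

{"method": "drive_tool", "body": {
  "commands": [
    [[0,0,0.004,0],[0,0,0.002,0],[0,0,0,0]]
  ]
}}

```text
time: 20.7
tool_pos: [0.5732, -0.1204, 0.0137]
ee_rot: [0.419, 1.571, 0.275]
wrist_force: [-1.1, -0.2, 0.1]
width: 0.0006
```

Run:
```python
from h import *
jig(); s=snap('scene'); im=cv2.cvtColor(s['pixels'],cv2.COLOR_RGB2BGR)
cv2.imwrite('pics/s7.png',cv2.resize(im[240:350,100:220],None,fx=5,fy=5,interpolation=cv2.INTER_CUBIC))
```

```text
t 20.7 jig xy [-15.8  -0.9] z 0.0137 Fjig [np.float64(-1.04), np.float64(-0.39), np.float64(0.11)] jaw yaw 81.77 w 0.000604185277025347
```

View pics/s7.png

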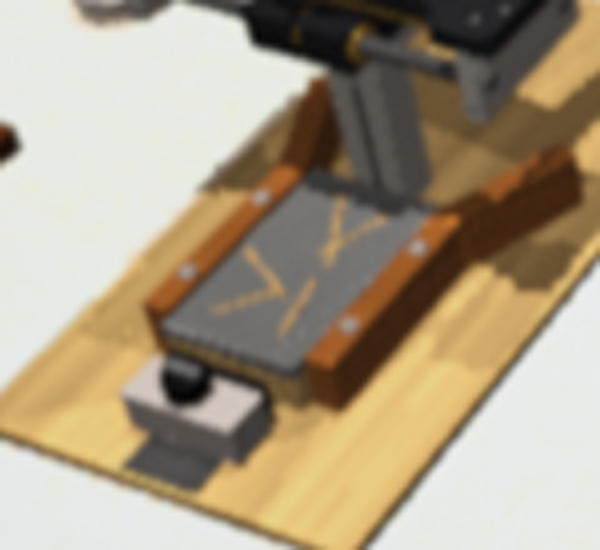

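{"method": "drive_tool", "body": {
  "commands": [
    [[0,0,0.004,0],[0,0,0,0]]
  ]
}}

```text
time: 20.95
tool_pos: [0.5742, -0.1205, 0.0137]
ee_rot: [0.368, 1.571, 0.224]
wrist_force: [-1.7, 0.1, -0.4]
width: 0.0004
```

{"method": "drive_tool", "body": {
  "commands": [
    [[0,0,0.004,0],[0,0,0,0]]
  ]
}}

```text
time: 21.15
tool_pos: [0.5752, -0.1207, 0.0137]
ee_rot: [0.226, 1.571, 0.082]
wrist_force: [-0.5, -0.2, 0.6]
width: 0.0003
```

{"method": "drive_tool", "body": {
  "commands": [
    [[0,0,0.004,0],[0,0,0,0]]
  ]
}}

```text
time: 21.35
tool_pos: [0.5762, -0.1208, 0.0137]
ee_rot: [0.287, 1.57, 0.144]
wrist_force: [-1.9, -0.2, -0.0]
width: 0.0005
```

{"method": "drive_tool", "body": {
  "commands": [
    [[0,0,0.002,0],[0,0,0,0]]
  ]
}}

```text
time: 21.55
tool_pos: [0.5765, -0.1209, 0.0137]
ee_rot: [0.824, 1.571, 0.68]
wrist_force: [-1.3, -0.3, 0.3]
width: 0.0006
```

{"method": "drive_tool", "body": {
  "commands": [
    [[0,0,0.004,0],[0,0,0,0]]
  ]
}}

```text
time: 21.75
tool_pos: [0.5777, -0.121, 0.0138]
ee_rot: [0.271, 1.57, 0.127]
wrist_force: [-0.6, -0.1, -0.3]
width: 0.0004
```

{"method": "drive_tool", "body": {
  "commands": [
    [[0,0,0.004,0],[0,0,0,0]]
  ]
}}

```text
time: 21.95
tool_pos: [0.5787, -0.1211, 0.0137]
ee_rot: [0.218, 1.57, 0.074]
wrist_force: [-1.7, 1.0, -0.1]
width: 0.0005
```

{"method": "drive_tool", "body": {
  "commands": [
    [[0,0,0.004,0],[0,0,0,0]]
  ]
}}

```text
time: 22.15
tool_pos: [0.579, -0.1212, 0.0137]
ee_rot: [3.042, 1.569, 2.898]
wrist_force: [-3.3, 0.2, 1.3]
width: 0.0001
```

{"method": "drive_tool", "body": {
  "commands": [
    [[0,0,0.002,0],[0,0,0,0]]
  ]
}}

```text
time: 22.35
tool_pos: [0.5791, -0.1212, 0.0137]
ee_rot: [3.097, 1.569, 2.953]
wrist_force: [-5.8, 0.3, 3.7]
width: 0.0005
```

{"method": "drive_tool", "body": {
  "commands": [
    [[0,0,0.002,0],[0,0,0,0]]
  ]
}}

```text
time: 22.55
tool_pos: [0.5792, -0.1212, 0.0137]
ee_rot: [3.103, 1.568, 2.959]
wrist_force: [-4.9, 1.2, 3.6]
width: 0.0006
```

Run:
```python
from h import *
jig()
```

```text
t 22.55 jig xy [-9.7 -0.9] z 0.0137 Fjig [np.float64(-5.05), np.float64(0.53), np.float64(3.57)] jaw yaw 81.77 w 0.0005703799907784764
```

{"method": "drive_tool", "body": {
  "commands": [
    [[0,0,0.002,0],[0,0,0,0]]
  ]
}}

```text
time: 22.75
tool_pos: [0.5793, -0.1212, 0.0137]
ee_rot: [3.11, 1.567, 2.966]
wrist_force: [-7.2, 1.7, 3.5]
width: 0.0005
```

{"method": "drive_tool", "body": {
  "commands": [
    [[0,0,0.002,0],[0,0,0,0]]
  ]
}}

```text
time: 22.95
tool_pos: [0.5794, -0.1212, 0.0137]
ee_rot: [3.116, 1.566, 2.973]
wrist_force: [-7.5, 0.6, 5.7]
width: 0.0004
```

Run:
```python
from h import *
jig(); s=snap('scene'); im=cv2.cvtColor(s['pixels'],cv2.COLOR_RGB2BGR)
cv2.imwrite('pics/s8.png',cv2.resize(im[240:350,100:220],None,fx=5,fy=5,interpolation=cv2.INTER_CUBIC))
s=snap('top'); im=cv2.cvtColor(s['pixels'],cv2.COLOR_RGB2BGR)
cv2.imwrite('pics/t8.png',cv2.resize(im[130:280,375:475],None,fx=4,fy=4,interpolation=cv2.INTER_CUBIC))
```

```text
t 22.95 jig xy [-9.6 -0.9] z 0.0137 Fjig [np.float64(-7.54), np.float64(-0.44), np.float64(5.68)] jaw yaw 81.77 w 0.00041998025975904855
```

View pics/s8.png

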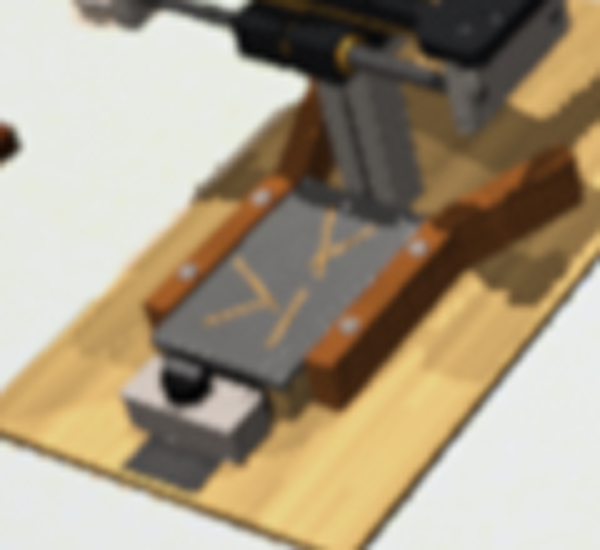

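View pics/t8.png

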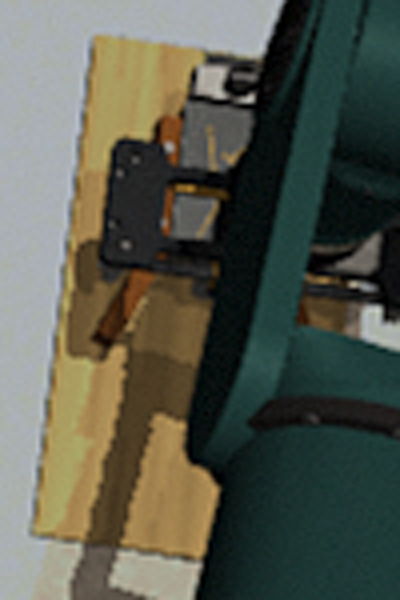

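{"method": "drive_tool", "body": {
  "commands": [
    [[0,0,0.002,0],[0,0,0,0],[0,0,0,0]]
  ]
}}

```text
time: 23.35
tool_pos: [0.5795, -0.1213, 0.0138]
ee_rot: [3.113, 1.565, 2.97]
wrist_force: [-9.5, 1.9, 5.0]
width: 0.0007
```

{"method": "drive_tool", "body": {
  "commands": [
    [[0,0,0.002,0],[0,0,0,0],[0,0,0,0]]
  ]
}}

```text
time: 23.65
tool_pos: [0.5796, -0.1213, 0.0137]
ee_rot: [3.116, 1.564, 2.972]
wrist_force: [-10.2, 2.2, 5.9]
width: 0.0006
```

{"method": "drive_tool", "body": {
  "commands": [
    [[0,0,0.001,0],[0,0,0,0],[0,0,0,0],[0,0,0,0],[0,0,0,0],[0,0,0,0],[0,0,0,0],[0,0,0,0]]
  ]
}}

```text
time: 24.45
tool_pos: [0.5796, -0.1213, 0.0138]
ee_rot: [3.122, 1.564, 2.978]
wrist_force: [-10.6, 1.4, 7.1]
width: 0.0003
```

{"method": "drive_tool", "body": {
  "commands": [
    [[0,0,0,0],[0,0,0,0],[0,0,0,0]]
  ]
}}

```text
time: 24.75
tool_pos: [0.5796, -0.1213, 0.0137]
ee_rot: [3.118, 1.564, 2.975]
wrist_force: [-9.9, 1.2, 7.3]
width: 0.0004
```

{"method": "drive_tool", "body": {
  "commands": [
    [[0,0,-0.002,0],[0,0,-0.002,0],[0,0,-0.002,0],[0,0,-0.002,0],[0,0,-0.002,0],[0,0,-0.002,0],[0,0,-0.002,0],[0,0,-0.002,0],[0,0,-0.002,0],[0,0,-0.002,0],[0,0,-0.004,0],[0,0,-0.004,0],[0,0,-0.008,0],[0,0,-0.016,0],[0,0,-0.04,0],[0,0,-0.06,0],[0,0,-0.08,0],[0,0,-0.08,0]]
  ]
}}

```text
time: 26.55
tool_pos: [0.5041, -0.1103, 0.0136]
ee_rot: [2.815, 1.57, 2.671]
wrist_force: [0.1, -0.8, 1.3]
width: 0.0003
```

{"method": "drive_tool", "body": {
  "commands": [
    [[0,0,-0.12,0],[0,0,-0.12,0],[-0.1,0,-0.1,0],[-0.15,0,0,0],[-0.15,0,0,0],[-0.1,0,0,0],[0,0,0,0],[0,0,0,0]]
  ]
}}

```text
time: 27.35
tool_pos: [0.4209, -0.0983, 0.1385]
ee_rot: [-0.108, 1.57, -0.252]
wrist_force: [-0.8, -0.2, -1.1]
width: 0.0005
```

Run:
```python
from h import *
jig(); s=snap('scene'); im=cv2.cvtColor(s['pixels'],cv2.COLOR_RGB2BGR); np.savez('pics/s9.npz',**s)
cv2.imwrite('pics/s9.png',cv2.resize(im[240:350,100:220],None,fx=5,fy=5,interpolation=cv2.INTER_CUBIC))
s=snap('top'); im=cv2.cvtColor(s['pixels'],cv2.COLOR_RGB2BGR); np.savez('pics/t9.npz',**s)
cv2.imwrite('pics/t9.png',cv2.resize(im[130:230,375:475],None,fx=6,fy=6,interpolation=cv2.INTER_CUBIC))
```

```text
t 27.35 jig xy [-169.7   -0.7] z 0.1385 Fjig [np.float64(-0.75), np.float64(-0.3), np.float64(-1.14)] jaw yaw 81.77 w 0.0005010381586258321
```

View pics/s9.png

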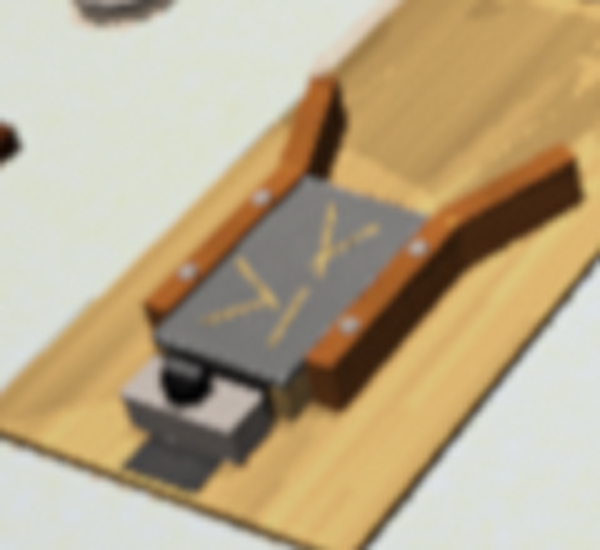

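View pics/t9.png

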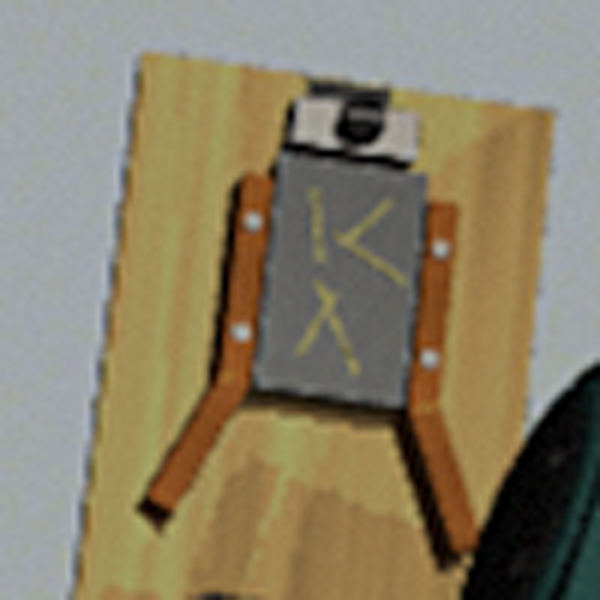

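The views show the block home, straight, and against the rubber. But the fingers also dragged about 7 N down on its rear during the press. That may have cost force at the stop, since the tip advanced only about 1 mm. There is plenty of time, so I'll press once more with that drag relieved, which also confirms contact.

{"method": "drive_tool", "body": {
  "commands": [
    [[0.1,0,0,0],[0.15,0,0,0],[0.15,0,0,0],[0.08,0,0,0],[0.02,0,0.04,0],[0,0,0.1,0],[0,0,0.12,0],[0,0,0.12,0],[0,0,0.12,0],[0,0,0.06,0],[0,0,0.03,0],[0,0,0.012,0],[0,0,0,0],[0,0,0,0]]
  ]
}}

```text
time: 28.85
tool_pos: [0.5696, -0.1198, 0.0136]
ee_rot: [2.885, 1.57, 2.742]
wrist_force: [0.5, 0.8, -0.3]
width: 0.0005
```

Run:
```python
from h import *
jig()
```

```text
t 28.85 jig xy [-19.5  -0.9] z 0.0136 Fjig [np.float64(0.42), np.float64(0.86), np.float64(-0.32)] jaw yaw 81.77 w 0.0004804400456614882
```

{"method": "drive_tool", "body": {
  "commands": [
    [[0,0,0.008,0],[0,0,0.008,0],[0,0,0.004,0],[0,0,0.004,0],[0,0,0.004,0],[0,0,0.002,0],[0,0,0,0]]
  ]
}}

```text
time: 29.55
tool_pos: [0.5778, -0.121, 0.0137]
ee_rot: [1.547, 1.571, 1.404]
wrist_force: [0.2, 0.6, 0.2]
width: 0.0007
```

{"method": "drive_tool", "body": {
  "commands": [
    [[0,0,0.004,0],[0,0,0,0],[0,0,0,0]]
  ]
}}

```text
time: 29.85
tool_pos: [0.5787, -0.1212, 0.0137]
ee_rot: [2.0, 1.571, 1.857]
wrist_force: [0.2, 0.4, -0.2]
width: 0.0005
```

{"method": "drive_tool", "body": {
  "commands": [
    [[0,0,0.004,0],[0,0,0,0],[0,0,0,0]]
  ]
}}

```text
time: 30.15
tool_pos: [0.5789, -0.1212, 0.0137]
ee_rot: [3.108, 1.569, 2.964]
wrist_force: [-3.5, 0.7, 3.2]
width: 0.0005
```

Run:
```python
from h import *
jig()
```

```text
t 30.15 jig xy [-10.   -0.9] z 0.0137 Fjig [np.float64(-3.61), np.float64(0.21), np.float64(3.24)] jaw yaw 81.77 w 0.0004909949842810071
```

{"method": "drive_tool", "body": {
  "commands": [
    [[-0.002,0,0.002,0],[0,0,0,0],[0,0,0,0]]
  ]
}}

```text
time: 30.45
tool_pos: [0.5793, -0.1212, 0.0137]
ee_rot: [3.028, 1.569, 2.884]
wrist_force: [-5.2, 0.9, 1.8]
width: 0.0002
```

{"method": "drive_tool", "body": {
  "commands": [
    [[-0.001,0,0.004,0],[0,0,0,0],[0,0,0,0]]
  ]
}}

```text
time: 30.75
tool_pos: [0.5797, -0.1212, 0.0137]
ee_rot: [3.063, 1.567, 2.919]
wrist_force: [-6.8, 0.0, 1.4]
width: 0.0007
```

{"method": "drive_tool", "body": {
  "commands": [
    [[-0.002,0,0.004,0],[0,0,0,0],[0,0,0,0]]
  ]
}}

```text
time: 31.05
tool_pos: [0.58, -0.1212, 0.0137]
ee_rot: [3.062, 1.565, 2.918]
wrist_force: [-6.4, 0.9, -0.5]
width: 0.0006
```

{"method": "drive_tool", "body": {
  "commands": [
    [[-0.002,0,0.004,0],[0,0,0,0],[0,0,0,0]]
  ]
}}

```text
time: 31.35
tool_pos: [0.5802, -0.1213, 0.0138]
ee_rot: [3.078, 1.564, 2.934]
wrist_force: [-7.4, 1.0, 0.1]
width: 0.0003
```

{"method": "drive_tool", "body": {
  "commands": [
    [[-0.001,0,0.004,0],[0,0,0,0],[0,0,0,0]]
  ]
}}

```text
time: 31.65
tool_pos: [0.5804, -0.1213, 0.0138]
ee_rot: [3.085, 1.562, 2.941]
wrist_force: [-9.1, 1.6, -0.3]
width: 0.0006
```

{"method": "drive_tool", "body": {
  "commands": [
    [[-0.001,0,0.004,0],[0,0,0,0],[0,0,0,0]]
  ]
}}

```text
time: 31.95
tool_pos: [0.5806, -0.1213, 0.0138]
ee_rot: [3.09, 1.56, 2.946]
wrist_force: [-9.7, 1.2, 1.4]
width: 0.0003
```

{"method": "drive_tool", "body": {
  "commands": [
    [[0,0,0.002,0],[0,0,0,0],[0,0,0,0],[0,0,0,0],[0,0,0,0],[0,0,0,0],[0,0,0,0],[0,0,0,0]]
  ]
}}

```text
time: 32.75
tool_pos: [0.5806, -0.1213, 0.0138]
ee_rot: [3.095, 1.559, 2.952]
wrist_force: [-11.7, 2.2, 2.6]
width: 0.0005
```

{"method": "drive_tool", "body": {
  "commands": [
    [[0,0,-0.002,0],[0,0,-0.002,0],[0,0,-0.002,0],[0,0,-0.002,0],[0,0,-0.002,0],[0,0,-0.002,0],[0,0,-0.002,0],[0,0,-0.002,0],[0,0,-0.002,0],[0,0,-0.002,0],[0,0,-0.002,0],[0,0,-0.002,0],[0,0,-0.002,0],[0,0,-0.002,0],[0,0,-0.002,0],[0,0,-0.004,0],[0,0,-0.008,0],[0,0,-0.02,0],[0,0,-0.04,0],[0,0,-0.06,0]]
  ]
}}

```text
time: 34.75
tool_pos: [0.5456, -0.1165, 0.0164]
ee_rot: [-0.08, 1.569, -0.223]
wrist_force: [-0.6, 0.3, -0.3]
width: 0.0005
```

{"method": "drive_tool", "body": {
  "commands": [
    [[0,0,-0.1,0],[0,0,-0.12,0],[0,0,-0.12,0],[-0.1,0,-0.08,0],[-0.15,0,0,0],[-0.15,0,0,0],[-0.1,0,0,0],[0,0,0,0],[0,0,0,0]]
  ]
}}

```text
time: 35.65
tool_pos: [0.4414, -0.1013, 0.141]
ee_rot: [-0.094, 1.57, -0.238]
wrist_force: [-1.0, 0.7, 0.8]
width: 0.0004
```

Run:
```python
from h import *
jig(); s=snap('scene','s10f.png'); im=cv2.cvtColor(s['pixels'],cv2.COLOR_RGB2BGR); A=im[240:350,100:220]
s0=dict(np.load('pics/s9.npz')); B=cv2.cvtColor(s0['pixels'],cv2.COLOR_RGB2BGR)[240:350,100:220]
f=lambda a:cv2.resize(a,None,fx=5,fy=5,interpolation=cv2.INTER_CUBIC)
cv2.imwrite('pics/s10.png',f(A)); print('diff vs before',cv2.absdiff(A,B).mean())
s=snap('top'); P=cloud(s); hsv=cv2.cvtColor(s['pixels'],cv2.COLOR_RGB2HSV); z=P[...,2]
m=((hsv[...,1]<60)&(z>.026)&(z<.038)&(P[...,0]>.5)&(P[...,0]<.7)&(P[...,1]<-.07)&(P[...,1]>-.18)).astype(np.uint8)
N,l,st,c=cv2.connectedComponentsWithStats(m)
for i in range(1,N):
    if st[i,4]<300: continue
    v,u=np.nonzero(l==i); W=ray(s,np.c_[u,v],.032)[:,:2]; print(c[i].round(),cv2.minAreaRect((W*1000).astype(np.float32)),np.median(z[l==i]))
```

```text
t 35.65 jig xy [-149.    -0.7] z 0.141 Fjig [np.float64(-1.09), np.float64(0.59), np.float64(0.82)] jaw yaw 81.77 w 0.0004248391568748227
diff vs before 1.9841666666666666
[432. 174.] ((644.2901611328125, -131.02896118164062), (60.371219635009766, 116.80278778076172), 82.00849914550781) 0.0315494912938018
```

View pics/s10.png

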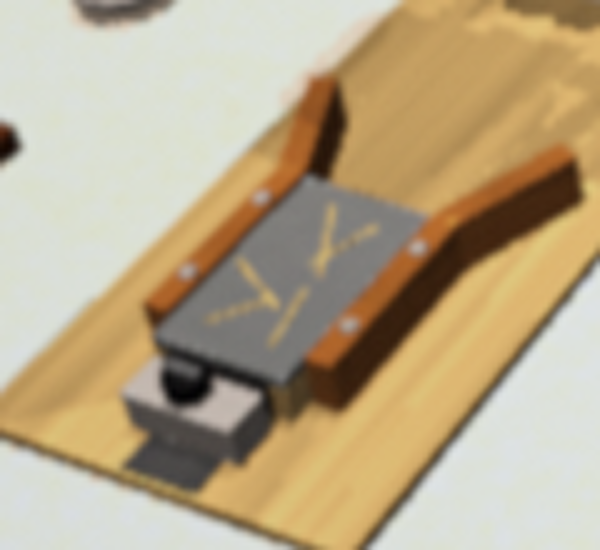

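View pics/s10f.png

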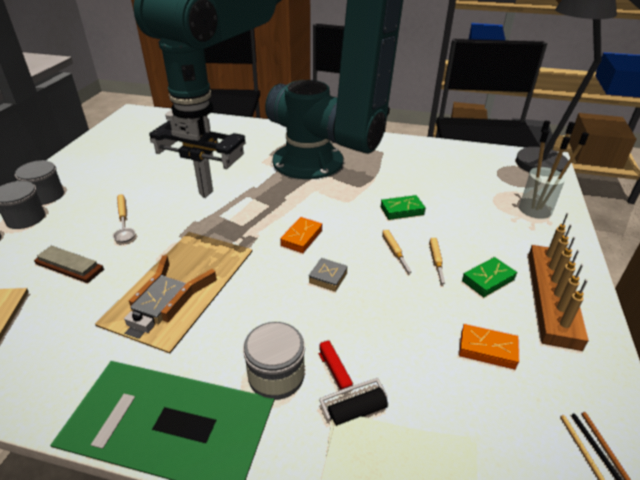

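The final views show the block straight between the rails, its front edge against the rubber at (215,370) in the enlarged scene picture, flat on the board. Everything else is where it was, so I'm handing in.

```bash
python3 -c "
from h import *
print(robot.close_job())"
```

```text
the job is handed in; nothing more can be done
None
```

The long block is home in the jig, straight between the rails and against the rubber stop, and I handed the job in at about 36 s of the 69 s allowed.

I gripped the block across its width, laid it on the board with its front end in the mouth, let go, and pushed it home with shut fingers.

**Pressing:** I pressed twice, which departs from the single press you asked for.
- **First press:** the wrist read about 10 N, but the fingers were also dragging down on the block's rear with 5–7 N. The stop may have felt less than 10 N.
- **Second press:** I relieved that drag and pressed again at about 10–12 N for 0.8 s, which squeezed the rubber about 2 mm (roughly 10 N).
- **Peak force:** the highest wrist reading at the end of any move was about 12 N, below the 20 N limit. I did not record forces within moves.

I drew straight back slowly both times before lifting.

**Last checks:**
- **Touching the stop:** the second press met the block where the first had felt the stop, to about 0.3 mm. The pictures show no gap, but they resolve only about 2 mm. I did not measure contact after the second withdrawal beyond those pictures.
- **Lie of the block:** it is at the jig's angle to within about 0.2° and flat on the board, with its top at 31.5 mm against 32 mm nominal.
- **Other objects:** they look unmoved in the scene picture.
- **Disagreements:** the top and scene cameras differed by about 4 mm in x, so I used the value in between, which the wrist camera supported. My camera estimate of the stop's face, 82–89 mm past the jig's origin, also came out short of the roughly 94 mm I felt.

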